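# Hang the dial gauge on its stand

## Task

Hang the dial gauge on the hook of the slotted stand with its dial facing outward, away from the column: get the hook into the keyhole slot in its back, press it flat against the column and lower it until it hangs fully home on the hook, then let go. How high the hook was clamped has not been measured, so feel for it gently: the gauge must not be knocked or pressed hard against the stand, and the other things on the bench stay where they are.

Things in the scene. Friction and masses are not known exactly. Their poses are not given: they have to be found in the camera images.
- gauge_centre (a point): Centre of the dial gauge: loose white case 30 mm thick (x), 60 mm wide (y), 104 mm high (z), about 0.26 kg, standing upright on its flat underside, 52 mm below this point; its two flat sides (60 mm apart) can be gripped. Own axes: -x out of the dial (marked front), +x out of the back, z up.
- gauge_slot (a point): Upper end of the keyhole slot, on the gauge's back face (+x), 20 mm above its centre; same axes. Going down, the slot is a throat 11 mm wide for 6 mm, widens over 5 mm to the entry, 20 mm wide, which ends 26.5 mm below this point. Its wall is 10 mm thick; behind is a hollow, 19 mm deep from the back face, reaching 11 mm above this point.
- gauge_dial (a point): Middle of the gauge's front, 15 mm in front of its centre and 16 mm higher: a round white dial with scale lines and a pointer in a steel bezel (55 mm across, 5 mm proud of the case). Same axes.
- stand: Fixed hanging stand: grey foot plate 120 x 100 x 12 mm, upright slotted aluminium column 48 mm wide, 14 mm deep, 202 mm high. Origin on the bench below the middle of the column's flat front face, which lies at x = 0; axes: -x outward from that face, y across, z up. More than 30 N between gauge and stand is a knock. Hung home, the slot's upper end rests on the hook's shank, the back on the column.
- column_face (a point): Point on the middle line of the column's front face, 170 mm up, axes as stand. The steel hook comes out of the face on this line, its shank axis clamped anywhere from 25 mm below to 25 mm above this point (not measured). Shank 8 mm wide and high, out to 12 mm from the face; then an upturned tip 14 mm wide, 4 mm thick (12 to 16 mm from the face), from the shank's underside to 6 mm above its top.
- timer: Bystander, loose: square white wind-up timer with a dial and bar grip on top, 60 x 60 x 39 mm; origin under its middle. Leave it alone.
- cup: Bystander, loose: white lidded sample cup, 51 mm across, 63 mm high; origin under its middle. Leave it alone.
- tweezers: Bystander, loose: tweezers lying flat, 18 x 126 x 10 mm; origin under the middle. Leave them alone.
- marker: Bystander, loose: black marker pen lying flat, 12 x 135 x 12 mm; origin under its middle. Leave it alone.
- slides: Bystander, loose: small white carton lying flat, 31 x 80 x 30 mm; origin under its middle. Leave it alone.

How it is judged (in metres and radians):
On the way, in this order (a step that is already met when the one before it is completed fails the run):
1. the gauge is lifted clear of the bench (height (world z) of gauge_centre above 0.09 m), for 0.1 s.
2. the gauge, still held, is flat against the column with the hook in its slot and the dial outward (x of gauge_centre in the frame of column_face above -0.0185 m and x of gauge_dial in the frame of column_face below -0.025 m and y of gauge_centre in the frame of column_face between -0.006 and 0.006 m and z of gauge_centre in the frame of column_face between -0.045 and 0.03 m and contact force between gauge and the fingers above 1 N), for 0.1 s.
At the end, for the whole second after the job is handed in: The gauge hangs at rest on the hook, dial outward: centre within 4 mm of the column's middle line, back within 3.5 mm of its face, upright within 5 degrees, square within 7 degrees, centre 45 mm below to 13 mm above the middle of the hook's range (16 mm below the shank) (x of gauge_centre in the frame of column_face above -0.0185 m and x of gauge_dial in the frame of column_face below -0.025 m and y of gauge_centre in the frame of column_face between -0.004 and 0.004 m and z of gauge_centre in the frame of column_face between -0.045 and 0.013 m and angle between gauge_centre's own z axis and vertical below 0.09 rad and angle between the x axis of gauge_centre and the x axis of column_face, either way round below 0.12 rad and contact force between gauge and stand above 1 N and linear speed of gauge below 0.03 m/s); the robot touches nothing.
It fails at once if the gauge is knocked or pressed against the stand with more than 30 N (contact force between gauge and stand above 30 N).
It fails at once if a bystander is moved more than 25 mm (distance of any of timer, cup, tweezers, marker, slides from where it was at the start of the episode above 0.025 m).
It also fails if it takes over 58 s, if anything falls off the work surface, if the arm or the gripper's body presses on something with over 40 N, if the wrist force passes 120 N, or if a joint passes its speed limit or range.

## Robot

A 7-joint arm with a two-finger parallel gripper is mounted at the origin on a cart in front of the work surface, level with it; the furniture and walls round the work are solid. World frame = base frame: x ahead of the robot, y to its left, z up, the work surface at z = 0. Lengths are in mm, angles in rad, forces in N, time in s.
With the tool pointing down it reaches from about 400 to 875 mm from the base axis. Payload 4.4 kg.
Tool frame: the origin (TCP) lies on the centre line of the jaws, within the pads' length; the fingertips stand 25 mm ahead of it and the grasp point (between the pads) lies 6 mm ahead of it (ctrl.finger_overhang is the distance from the TCP to the fingertips, in mm); z points along the fingers, y is the line along which they close (so a half turn about z gives the same grasp; the last joint's range is limited). The gripper opens to 85 mm and grips with 20 to 120 N. Pads are 22 mm wide; open, the fingers measure 114 mm over their backs; the gripper's body (76 mm by 85 mm) begins 54 mm behind the grasp point. The pads swing forward as they close: fully open they stand 13 mm farther back than shut.
Start: joints at [-1.267, 0.628, 0.038, 1.517, -0.027, 0.996, -0.02], TCP at [234.906, 606.083, 218.213] pointing down, gripper open.
Joint ranges: [-3.06, 3.06], [-0.37, 2.12], [-1.25, 1.32], [0.18, 2.47], [-1.1, 4.24], [0.23, 1.98], [-2.94, 2.94]. Speed limits (rad/s): [2.57, 2.57, 3.14, 3.14, 3.14, 3.14, 3.14].

## Interface

Orientations are given as [roll, pitch, yaw] about the fixed x, y, z axes, in that order (R = Rz(yaw) Ry(pitch) Rx(roll)).
In Python, from cell import ctrl gives the robot as it stands. The module is installed in compiled form; this text tells all that it offers.
- The arm moves only by the tool play_rows, never from a script. Its argument "targets" is a list of rows, each a list of 5 numbers: the closure, from 0 (fully open) to 1 (shut), then the shift along the tool's x, y, z in cm, then the turn about the tool's z in degrees. In form: [[gripper, dx, dy, dz, spin], ...]. A call has 1 to 10 rows; each row is the pose to reach, as a shift and turn from the pose commanded when the call began, along the tool's axes at that moment; what a row does not reach only later rows make up. A row lasts 1/10 s, in which the tool goes at most 50 mm and 8.59 degrees, less where a joint would pass 70% of its speed; a pose out of reach is approached as far as the arm can. A call with a gripper value outside its range is refused whole. The fingers move at their own pace and stop on an object; the grip force is fixed at half the most. Time passes only in rows, so rows that repeat a pose let the fingers close. It gives the time, the measured TCP pose, the force, the opening and the grip force at its end, in the units of the state.
- ctrl.read_state(): the state, without advancing time (a new reading comes with each control period).
- ctrl.get_image(name): name is "scene" or "top" or "wrist"; returns (picture, depth): 400x640x3 uint8, red, green, blue; 400x640 float32, mm along the optical axis (not along the pixel's ray), 0 where there is no reading.
- ctrl.calibration(name): a dict with "vfov" (degrees; the focal length in pixels is half the picture's height over the tangent of half this angle, whatever the lens; pixels are square), "cx", "cy" (the principal point, pixels), "extrinsics" (4x4, takes a point from camera to world coordinates); the wrist camera has in their place "mount" (4x4, takes a point from camera to tool coordinates, whose origin is the TCP and whose axes are the flange's). Camera axes: x right, y down, z forward; pixel columns grow to the right and rows downward; lengths in mm; the calibration is good to about 2 mm. A picture is of the moment at which its call begins: read the wrist's pose just before it. calibration takes no time and is no camera call.
- ctrl.finish_job(): hands the job in; it is judged then, once.
Trained networks look in the newest picture that a camera, given by its name, has taken for a name from the list of things; names that differ only in an ending like _2 or _b are one class to them, and where a whole thing is asked for, a point or a joint stands for the part that bears it (a point fixed in the world has none). Each returns a list of dicts, best first, with "confidence" (0 to 1); they miss things now and then, are a little off and sometimes report something else, mostly with a low value. They report only what shows in the picture. A call takes as long as a camera call.
- ctrl.search_frame(camera, name): "bbox" ([left, top, right, bottom] in pixels, round what is visible of it).
- ctrl.trace(camera, name): "pixels" (400x640 bool, what is visible of it) and "bbox" ([left, top, right, bottom] in pixels, round what is visible of it).
The state is a dict: "clock": time; "qpos": joint angles; "qd": joint speeds; "tau": joint torques, N m; "eef_pos": TCP position; "tool_rot": TCP orientation; "force": force on the tool from outside, world axes, zero at the start; "torque": the same for the moment, N m; "width": finger opening in mm; "gripper_force": force on a finger pad.
Only numpy, scipy, OpenCV 4.12 (cv2) and the standard library are available. Lean on these libraries where they do the work, as an engineer would, in place of code of your own. Each camera call takes 0.05 s, during which the arm holds its last target. There are 200 camera calls.

## Working session

There is one attempt and no reset: what is moved stays moved. The work goes in short steps, Python scripts to look and compute and a tool call to move; the robot and the scene stay as the last step left them, time stands still between calls to the robot, and variables do not carry over. Pictures are saved under pics/ and viewed, at most 10 in all, crops included, and the job is handed in when it is done.

Besides the shell and the picture viewer there is one more tool, called after ">>>" in YAML: its name, and indented under it one key for each argument. play_rows: Moves the arm, as the interface text tells. Its arguments: {"type":"object","properties":{"targets":{"type":"array"}},"required":["targets"]}

```bash
mkdir -p pics
cat > h.py <<'E'
import numpy as np, cv2
from cell import ctrl
from scipy.spatial.transform import Rotation as R
def pose():
    s=ctrl.read_state(); T=np.eye(4); T[:3,:3]=R.from_euler('xyz',s['tool_rot']).as_matrix(); T[:3,3]=s['eef_pos']; return T
def grab(n):
    T=pose(); im,d=ctrl.get_image(n); c=ctrl.calibration(n)
    E=c['extrinsics'] if 'extrinsics' in c else T@np.array(c['mount'])
    f=200/np.tan(np.radians(c['vfov'])/2)
    v,u=np.mgrid[:400,:640]
    P=np.stack([(u-c['cx'])/f*d,(v-c['cy'])/f*d,d],-1)@np.array(E)[:3,:3].T+np.array(E)[:3,3]
    P[d==0]=np.nan
    return im,d,P
def save(n,im): cv2.imwrite('pics/'+n+'.png',im[:,:,::-1])
E
python3 - <<'E'
from h import *
s=ctrl.read_state(); print(s)
for n in ['scene','top']:
    im,d,P=grab(n); save(n+'0',im)
    print(n, ctrl.calibration(n))
    for t in ['gauge_centre','stand','timer','cup','tweezers','marker','slides']:
        for r in ctrl.trace(n,t)[:2]:
            Q=P[r['pixels']]; Q=Q[~np.isnan(Q[:,0])]
            if len(Q): print(t,round(r['confidence'],2),np.round(r['bbox']),np.percentile(Q,[2,50,98],axis=0).round(0).tolist())
E
```

```text
{'clock': 0.0, 'qpos': array([-1.26678906,  0.62932555,  0.03843623,  1.51839316, -0.02698162,
        0.99627676, -0.01998831]), 'qd': array([ 5.78405996e-05,  5.83843493e-04, -6.49092874e-05, -8.12854797e-04,
        1.87876767e-04,  9.76987013e-04,  4.99862000e-04]), 'tau': array([ 5.89971605e-04, -5.63409805e+01,  1.22685079e+00, -1.93442631e+01,
        1.11473768e-02,  1.06228862e-02, -3.82620826e-06]), 'eef_pos': array([234.67246324, 605.45736979, 217.2942962 ]), 'tool_rot': array([-3.13970807e+00,  3.62649457e-05,  2.77181118e+00]), 'force': array([ 0.26418032, -0.08911349, -0.71936693]), 'torque': array([-0.00227659, -0.00204304, -0.02183528]), 'gripper_force': 0.0, 'width': 85.58092368498109}
scene {'vfov': 50.93182579785897, 'cx': 319.31609926623383, 'cy': 193.43845380555953, 'extrinsics': array([[ 4.35462525e-01, -5.22554773e-01,  7.33013574e-01,
        -1.78090398e+02],
       [-8.99932322e-01, -2.32592948e-01,  3.68812060e-01,
        -4.53312338e+02],
       [-2.22307146e-02, -8.20266439e-01, -5.71549442e-01,
         6.50009909e+02],
       [ 0.00000000e+00,  0.00000
[... 1314 characters left out ...]
]
stand 0.75 [178. 138. 235. 203.] [[505.0, 104.0, 8.0], [566.0, 145.0, 14.0], [618.0, 197.0, 204.0]]
timer 0.65 [208. 214. 241. 239.] [[409.0, 86.0, 5.0], [440.0, 116.0, 25.0], [473.0, 151.0, 39.0]]
cup 0.96 [413. 210. 446. 230.] [[422.0, -389.0, 1.0], [443.0, -363.0, 63.0], [468.0, -343.0, 66.0]]
cup 0.4 [314. 193. 373. 204.] [[495.0, -230.0, -0.0], [503.0, -164.0, 10.0], [512.0, -106.0, 14.0]]
marker 0.76 [314. 194. 372. 203.] [[495.0, -230.0, 4.0], [503.0, -159.0, 10.0], [511.0, -105.0, 15.0]]
marker 0.64 [175. 136. 234. 204.] [[505.0, 104.0, 8.0], [566.0, 146.0, 14.0], [620.0, 198.0, 204.0]]
slides 0.96 [239. 234. 262. 272.] [[339.0, 35.0, 8.0], [374.0, 58.0, 30.0], [413.0, 83.0, 34.0]]
```

Run:
```python
from h import *
a=cv2.imread('pics/scene0.png');b=cv2.imread('pics/top0.png')
A=cv2.resize(a[100:310,190:450],None,fx=1.53,fy=1.53);B=cv2.resize(b[110:290,160:460],None,fx=2.0,fy=2.0)[:, :600]
A=cv2.resize(a[110:300,190:450],(400,292));B=cv2.resize(b[130:280,170:450],(800,429))
A2=cv2.resize(a[115:235,200:290],(400,533))
cv2.imwrite('pics/a.png',np.hstack([cv2.resize(a[115:225,200:290],(360,440)),cv2.resize(a[210:300,330:440],(440,440))]))
cv2.imwrite('pics/b.png',B)
im,d,P=grab('top')
# gauge top footprint
for n in ['top','scene']:
    im,d,P=grab(n)
    m=(P[...,2]>97)&(P[...,2]<115)&(abs(P[...,0]-425)<60)&(abs(P[...,1]+228)<60)
    print(n,m.sum(),cv2.minAreaRect(P[m][:,:2].astype(np.float32)),P[m].mean(0))
    q=P[m][:,:2]; q=q-q.mean(0); w,v=np.linalg.eigh(q.T@q); print(np.degrees(np.arctan2(v[1],v[0])))
    m=(P[...,2]>192)&(P[...,2]<215)&(abs(P[...,0]-566)<80)&(abs(P[...,1]-145)<80)
    if m.sum()>5: print('col',m.sum(),cv2.minAreaRect(P[m][:,:2].astype(np.float32)),P[m].mean(0))
    m=(P[...,2]>8)&(P[...,2]<17)&(abs(P[...,0]-566)<85)&(abs(P[...,1]-145)<60)
    print('foot',m.sum(),cv2.minAreaRect(P[m][:,:2].astype(np.float32)))
    m=(P[...,2]>40)&(P[...,2]<190)&(abs(P[...,0]-566)<100)&(abs(P[...,1]-145)<90)
    print('colbody',m.sum(),np.percentile(P[m],[2,50,98],axis=0).round().tolist())
```

```text
top 383 ((430.07647705078125, -227.5802459716797), (33.635948181152344, 60.30397415161133), 16.991226196289062) [ 431.6332586  -226.8621159   103.94070138]
[-163.09398417  106.90601583]
col 194 ((574.2317504882812, 151.7677001953125), (14.910460472106934, 47.352848052978516), 3.999711751937866) [573.02117951 151.04264933 201.58216282]
foot 1417 ((562.560791015625, 151.5252227783203), (120.99922180175781, 99.82418060302734), 4.246601581573486)
colbody 807 [[510.0, 128.0, 43.0], [568.0, 158.0, 103.0], [605.0, 233.0, 187.0]]
scene 363 ((431.97479248046875, -227.04734802246094), (35.4668083190918, 59.950782775878906), 14.788843154907227) [ 428.58563144 -228.3558832   102.68652905]
[-163.17225135  106.82774865]
col 107 ((572.876953125, 152.2313995361328), (18.002391815185547, 48.12187576293945), 2.9836816787719727) [570.23632653 149.77206369 199.20057761]
foot 760 ((560.489501953125, 151.19577026367188), (122.57369995117188, 101.27497863769531), 4.0482025146484375)
colbody 1066 [[508.0, 128.0, 42.0], [567.0, 158.0, 105.0], [580.0, 232.0, 186.0]]
```

View pics/a.png

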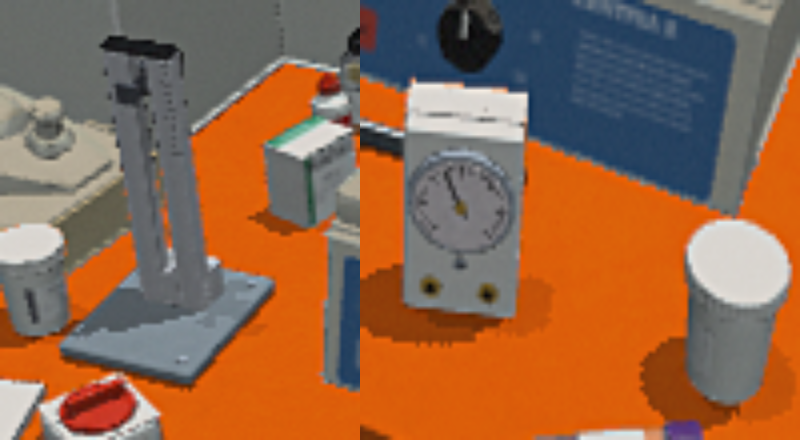

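View pics/b.png

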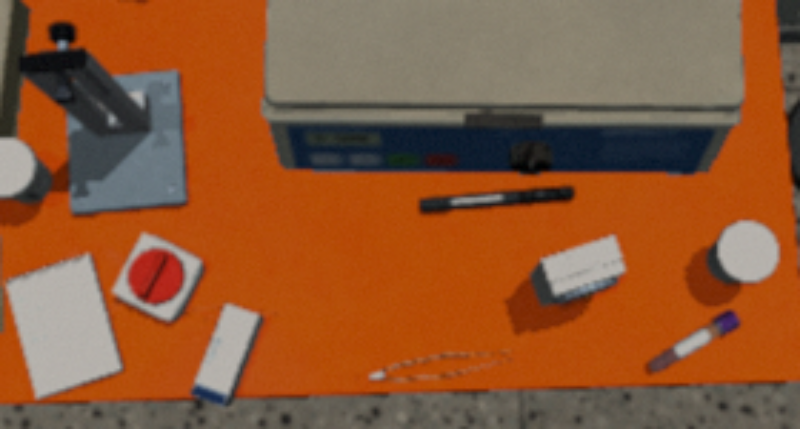

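The first picture shows the stand with the hook near the column top, at about scene pixel (232,139). The gauge's dial faces the robot. The top view shows the gauge yawed about 17° and the stand about 4°, with nothing in the way of a path along x≈430.

```bash
cat >> h.py <<'E'
def rel(p,yawdeg):
    "shift (cm, tool axes) and spin (deg) from now to world point p, tool yaw"
    T=pose(); s=T[:3,:3].T@(np.array(p)-T[:3,3])/10
    y=np.degrees(np.arctan2(T[1,0],T[0,0])); return s.round(2), round(-((yawdeg-y+180)%360-180),1)
def stand(P,o=(567,151.4),yaw=4.1):
    c,s=np.cos(np.radians(yaw)),np.sin(np.radians(yaw)); Q=P.copy(); x=P[...,0]-o[0];y=P[...,1]-o[1]
    Q[...,0]=c*x+s*y;Q[...,1]=-s*x+c*y; return Q
E
python3 - <<'E'
from h import *
print(np.round(ctrl.calibration('wrist')['mount'],2),ctrl.calibration('wrist')['vfov'], ctrl.finger_overhang)
for n in ['scene','top']:
    im,d,P=grab(n);Q=stand(P)
    m=(Q[...,0]>-25)&(Q[...,0]<-4)&(abs(Q[...,1])<22)&(Q[...,2]>120)&(Q[...,2]<199)
    print(n,np.hstack([np.argwhere(m),Q[m].round(0)])[:40].astype(int).tolist())
    m=(abs(Q[...,0])<4)&(abs(Q[...,1])<22)&(Q[...,2]>60)&(Q[...,2]<198)
    print(np.polyfit(Q[m][:,1],Q[m][:,0],1),m.sum())
    m=(Q[...,0]>14)&(Q[...,0]<60)&(abs(Q[...,1])<30)&(Q[...,2]>100)
    print('behind',m.sum(),np.percentile(Q[m],[2,50,98],axis=0).round() if m.sum() else '')
print(rel((420,200,300),184),rel((420,151,300),184))
E
```

```text
[[   0.     -0.95   -0.32   82.65]
 [   1.      0.      0.      0.49]
 [  -0.     -0.32    0.95 -154.89]
 [   0.      0.      0.      1.  ]] 59.49817877539091 25.0
scene [[135, 229, -14, 6, 186], [136, 229, -14, 7, 183], [136, 230, -17, 2, 185], [136, 231, -17, -1, 186], [136, 232, -15, -3, 185], [136, 233, -15, -5, 185], [136, 235, -4, -4, 180], [137, 229, -16, 6, 181], [137, 230, -14, 4, 181], [137, 231, -15, 1, 182], [137, 232, -17, -3, 183], [137, 233, -16, -5, 183], [137, 234, -8, -3, 179], [137, 235, -4, -3, 177], [138, 229, -16, 7, 178], [138, 230, -16, 3, 179], [138, 231, -16, 1, 179], [138, 232, -19, -5, 182], [138, 233, -17, -6, 181], [138, 234, -9, -3, 176], [139, 229, -16, 7, 176], [139, 230, -17, 3, 177], [139, 231, -15, 2, 176], [139, 232, -15, -1, 177], [139, 233, -15, -4, 177], [139, 234, -12, -5, 176], [140, 229, -16, 8, 173], [140, 230, -14, 6, 172], [140, 231, -18, 0, 175], [140, 232, -18, -3, 175], [140, 233, -18, -5, 176], [140, 234, -17, -8, 176], [141, 233, -15, -3, 171]]
[-0.01443957  0.06699526] 518
behind 8 [[ 14.  -9. 177.]
 [ 26.  -5. 181.]
 [ 40.  17. 201
[... 516 characters left out ...]
, -14, 2, 185], [163, 191, -15, -1, 187], [163, 192, -15, -3, 187], [163, 193, -15, -5, 186], [163, 194, -15, -7, 186], [163, 195, -13, -6, 178], [164, 188, -15, 6, 183], [164, 189, -16, 4, 184], [164, 190, -15, 3, 181], [164, 191, -16, 1, 182], [164, 192, -15, -1, 181], [164, 193, -15, -3, 179], [164, 194, -16, -5, 180], [164, 195, -15, -6, 178], [165, 189, -15, 7, 175], [165, 190, -15, 5, 175], [165, 191, -16, 2, 177], [165, 192, -15, 1, 174], [165, 193, -16, -1, 174], [165, 194, -16, -3, 175]]
[0.00335485 0.61865359] 282
behind 82 [[ 21. -10. 175.]
 [ 32.  -2. 182.]
 [ 42.  10. 187.]]
(array([-31.94, -31.17,  -8.18]), np.float64(-25.2)) (array([-33.71, -35.74,  -8.18]), np.float64(-25.2))
```

>>> play_rows:
  targets:
    - [0, 0, 0, -4, 0]
    - [0, 0, 0, -8, 0]
    - [0, -4, -4, -8, -3]
    - [0, -8, -8, -8, -6]
    - [0, -12, -12, -8, -10]
    - [0, -16, -16, -8, -14]
    - [0, -20, -20, -8, -18]
    - [0, -24, -24, -8, -22]
    - [0, -28, -28, -8, -25]
    - [0, -32, -31, -8, -25.2]

```text
clock: 2.05
eef_pos: [400.0, 239.8, 298.6]
tool_rot: [3.141, 0.0, -3.07]
force: [1.1, 0.0, -0.2]
width: 85.4
gripper_force: 0.0
```

Run:
```python
from h import *
s=ctrl.read_state();print(s['clock'],s['eef_pos'],s['tool_rot'],s['qpos'].round(2)); print(rel((610,151,300),184))
```

```text
2.05 [399.97538336 239.77562887 298.58087362] [ 3.14108484e+00  4.46431623e-04 -3.07002871e+00] [-0.62  0.27  0.03  1.9  -0.01  0.98  1.05]
(array([-20.31, -10.36,  -0.14]), np.float64(0.1))
```

>>> play_rows:
  targets:
    - [0, -4, -2, 0, 0]
    - [0, -8, -4, 0, 0]
    - [0, -12, -6, 0, 0]
    - [0, -16, -8, 0, 0]
    - [0, -19, -8, 0, 0]
    - [0, -19, -8, 0, 0]
    - [0, -19, -8, 0, 0]

```text
clock: 2.75
eef_pos: [594.5, 175.2, 297.5]
tool_rot: [3.142, -0.002, -3.072]
force: [0.1, 0.3, 0.7]
width: 85.4
gripper_force: 0.0
```

Run:
```python
from h import *
s=ctrl.read_state();print(s['clock'],s['eef_pos'],s['tool_rot'])
im,d,P=grab('wrist');save('w1',im);Q=stand(P)
m=(Q[...,2]>192)&(Q[...,2]<212)&(abs(Q[...,0])<40)&(abs(Q[...,1])<40)
print('col',m.sum(),cv2.minAreaRect(P[m][:,:2].astype(np.float32)),np.median(P[m],axis=0))
m=(Q[...,2]>165)&(Q[...,2]<192)&(Q[...,0]>-25)&(Q[...,0]<-10.5)&(abs(Q[...,1])<15)
print('tip',m.sum(),np.percentile(Q[m],[1,5,50,95,99],axis=0).round(1).tolist(),P[m].mean(0))
m=(Q[...,2]>160)&(Q[...,2]<192)&(Q[...,0]>-10.5)&(Q[...,0]<-2)&(abs(Q[...,1])<15)
print('shank',m.sum(),np.percentile(Q[m],[1,5,50,95,99],axis=0).round(1).tolist())
m=(abs(Q[...,2]-12)<5)&(abs(Q[...,0])<150)&(abs(Q[...,1])<60)
print('foot',m.sum(),cv2.minAreaRect(P[m][:,:2].astype(np.float32)))
```

```text
2.75 [594.54747926 175.2486878  297.53074925] [ 3.14152990e+00 -1.51683168e-03 -3.07185788e+00]
col 1306 ((573.767578125, 153.0873565673828), (14.7762451171875, 47.57895278930664), 3.5425572395324707) [572.48662545 152.90662804 201.55484604]
tip 133 [[-16.3, -5.4, 175.7], [-16.2, -4.7, 176.2], [-14.9, 1.4, 184.2], [-11.1, 7.5, 185.8], [-10.9, 8.1, 186.3]] [552.48625735 151.78175592 182.76137825]
shank 121 [[-10.5, -2.5, 174.3], [-10.3, -2.3, 176.0], [-6.4, 1.6, 179.0], [-2.4, 5.3, 180.0], [-2.2, 5.4, 180.5]]
foot 6843 ((567.8676147460938, 161.16921997070312), (289.62994384765625, 118.08763885498047), 7.721845626831055)
```

View pics/w1.png

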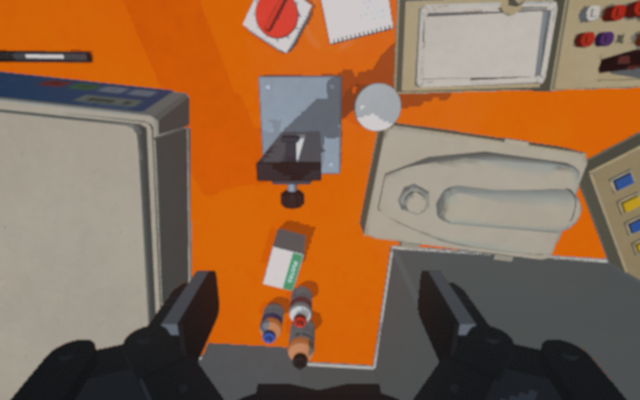

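Run:
```python
from h import *
print(rel((450,130,300),190),rel((450,-222,300),196.9))
im,d,P=grab('top')
m=(P[...,0]>480)&(P[...,1]<60)&(P[...,1]>-300)&(P[...,2]>30); print(np.nanpercentile(P[m],[1,50,99],axis=0).round())
```

```text
(array([14.68, -3.54, -0.19]), np.float64(-6.0)) (array([ 17.16, -38.65,  -0.2 ]), np.float64(-12.9))
[[ 527. -297.   40.]
 [ 719. -140.  143.]
 [ 940.   47.  164.]]
```

>>> play_rows:
  targets:
    - [0, 4, -1, 0, 0]
    - [0, 8, -5, 0, -2]
    - [0, 12, -9, 0, -4]
    - [0, 15, -13, 0, -6]
    - [0, 17, -17, 0, -8]
    - [0, 17.2, -21.5, 0, -10]
    - [0, 17.2, -26, 0, -12]
    - [0, 17.2, -30.5, 0, -12.9]
    - [0, 17.2, -35, 0, -12.9]
    - [0, 17.2, -38.7, 0, -12.9]

```text
clock: 3.85
eef_pos: [449.5, -224.5, 298.9]
tool_rot: [-3.141, 0.001, -2.847]
force: [-0.4, 0.3, -0.2]
width: 85.0
gripper_force: 0.0
```

>>> play_rows:
  targets:
    - [0, 0, 0, 0, 0]
    - [0, 0, 0, 0, 0]
    - [0, 0, 0, 0, 0]

```text
clock: 4.15
eef_pos: [450.2, -220.7, 298.3]
tool_rot: [3.14, 0.0, -2.844]
force: [0.2, 0.0, 0.2]
width: 85.3
gripper_force: 0.0
```

Run:
```python
from h import *
s=ctrl.read_state();print(s['clock'],s['eef_pos'],s['tool_rot'])
im,d,P=grab('wrist');save('w2',im)
m=(P[...,2]>97)&(P[...,2]<112)&(abs(P[...,0]-430)<60)&(abs(P[...,1]+227)<60)
print(m.sum(),cv2.minAreaRect(P[m][:,:2].astype(np.float32)),np.median(P[m],axis=0))
q=P[m][:,:2]; q=q-q.mean(0); w,v=np.linalg.eigh(q.T@q); print(np.degrees(np.arctan2(v[1],v[0])))
print(rel((430.5,-227,83),196.9))
```

```text
4.15 [ 450.2306908  -220.71815983  298.3341998 ] [ 3.14037050e+00  4.07433286e-04 -2.84377228e+00]
1816 ((430.88916015625, -226.81454467773438), (29.98509979248047, 60.02741622924805), 16.791858673095703) [ 430.5516058  -227.28240375  103.2545754 ]
[-163.79581884  106.20418116]
(array([ 2.1 , -0.04, 21.54]), np.float64(0.2))
```

View pics/w2.png

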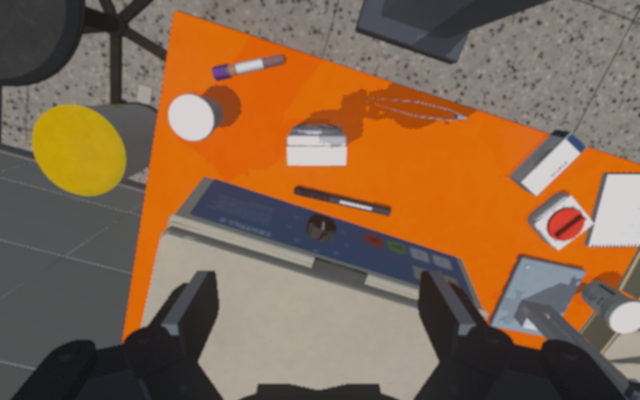

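>>> play_rows:
  targets:
    - [0, 1, 0, 4, 0.2]
    - [0, 2.1, 0, 8, 0.2]
    - [0, 2.1, 0, 12, 0.2]
    - [0, 2.1, 0, 15, 0.2]
    - [0, 2.1, 0, 18, 0.2]
    - [0, 2.1, 0, 20, 0.2]
    - [0, 2.1, 0, 21.5, 0.2]
    - [0, 2.1, 0, 21.5, 0.2]
    - [0, 2.1, 0, 21.5, 0.2]

```text
clock: 5.1
eef_pos: [430.7, -228.0, 83.6]
tool_rot: [3.141, 0.0, -2.848]
force: [0.3, -0.3, 0.4]
width: 85.4
gripper_force: 0.0
```

>>> play_rows:
  targets:
    - [1, 0, 0, 0, 0]
    - [1, 0, 0, 0, 0]
    - [1, 0, 0, 0, 0]
    - [1, 0, 0, 0, 0]
    - [1, 0, 0, 0, 0]
    - [1, 0, 0, 0, 0]
    - [1, 0, 0, 0, 0]
    - [1, 0, 0, 0, 0]

```text
clock: 5.9
eef_pos: [431.1, -228.8, 85.0]
tool_rot: [-3.141, 0.002, -2.85]
force: [-1.7, 1.2, 11.7]
width: 55.9
gripper_force: 61.0
```

Run:
```python
from h import *
s=ctrl.read_state();print(s['clock'],s['eef_pos'],s['tool_rot'],s['force'],s['width'],s['gripper_force'])
T=pose();print('gauge in tool',T[:3,:3].T@(np.array([430.9,-226.8,52])-T[:3,3]))
```

```text
5.9 [ 431.12212638 -228.75235118   84.96960573] [-3.14070361e+00  2.23417918e-03 -2.84956860e+00] [-1.67128481  1.18839288 11.70147225] 55.94585662182859 60.978410840034485
gauge in tool [-0.27568161  1.96295417 32.96857181]
```

>>> play_rows:
  targets:
    - [1, 0, 0, -1, 0]
    - [1, 0, 0, -3, 0]
    - [1, 0, 0, -6, 0]
    - [1, 0, 0, -10, 0]
    - [1, 0, 0, -14, 0]
    - [1, 0, 0, -17, 0]
    - [1, 0, 0, -19, 0]
    - [1, 0, 0, -19, 0]
    - [1, 0, 0, -19, 0]

```text
clock: 6.8
eef_pos: [429.7, -228.6, 273.0]
tool_rot: [3.141, -0.0, -2.85]
force: [0.1, 0.2, -3.6]
width: 55.9
gripper_force: 64.4
```

```bash
cat >> h.py <<'E'
def gauge():
    T=pose();im,d,P=grab('wrist'); L=(P-T[:3,3])@T[:3,:3]
    m=(abs(L[...,2]+19)<16)&(abs(L[...,0])<35)&(abs(L[...,1])<33)
    A=L[m]; z=np.median(A[A[:,0]>-5][:,2]); 
    return im,L,m
E
python3 - <<'E'
from h import *
s=ctrl.read_state();print(s['clock'],s['eef_pos'],s['tool_rot'],s['force'],s['width'],s['gripper_force'])
im,L,m=gauge();save('w3',im)
A=L[m]; print(len(A),np.percentile(A,[2,25,50,75,98],axis=0).round(1).tolist())
print(cv2.minAreaRect(A[:,:2].astype(np.float32)))
k=np.linalg.lstsq(np.c_[A[:,:2],np.ones(len(A))],A[:,2],rcond=None)[0];print('top plane',k)
im,d,P=grab('scene')
r=ctrl.trace('scene','gauge_centre')[0];T=pose();Q=((P-T[:3,3])@T[:3,:3])[r['pixels']];Q=Q[~np.isnan(Q[:,0])];print(r['bbox'],np.percentile(Q,[1,10,50,90,99],axis=0).round(1).tolist())
f=Q[(Q[:,2]>-15)&(Q[:,2]<75)&(abs(Q[:,1])<26)&(Q[:,0]>10)]
print(np.linalg.lstsq(np.c_[f[:,1:],np.ones(len(f))],f[:,0],rcond=None)[0])
E
```

```text
6.8 [ 429.67105159 -228.61718558  272.95321402] [ 3.14121386e+00 -2.02914551e-04 -2.84987175e+00] [ 0.1105987   0.15440236 -3.64941013] 55.938100409970026 64.41019088029861
11129 [[-14.4, -28.0, -32.6], [-4.3, -14.3, -18.4], [5.3, 1.0, -17.8], [13.1, 16.2, -16.8], [19.0, 29.3, -4.4]]
((2.05997371673584, -0.042453765869140625), (36.25334548950195, 65.96076202392578), 0.3749851882457733)
top plane [ 2.27871274e-01  7.42682548e-03 -1.80740312e+01]
[339.7, 146.3, 374.9, 205.8] [[-14.0, -28.2, -19.7], [4.0, -22.6, -18.4], [14.5, 0.8, 18.9], [19.5, 24.5, 69.8], [21.1, 30.4, 82.9]]
[ 1.31746675e-02 -3.57846913e-02  1.75566050e+01]
```

View pics/w3.png

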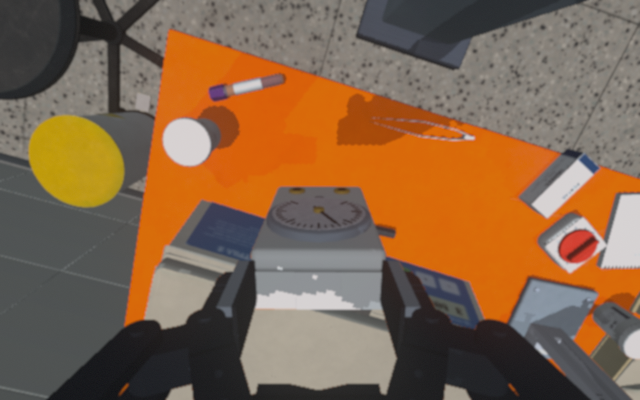

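The gauge is held square, with its dial toward the robot and its top about 18 mm above the TCP. The picture shows it at (320,240), between the fingers.

```bash
cat >> h.py <<'E'
O=np.array([567,151.7,0]);YAW=4.0
RS=R.from_euler('z',YAW,degrees=True).as_matrix()
def W(x,y,z): return O+RS@np.array([x,y,z])
E
python3 - <<'E'
from h import *
print(rel(W(-75,0,273),184),rel(W(-75,0,211),184))
E
```

```text
(array([-16.81,  34.09,  -0.1 ]), np.float64(12.7)) (array([-16.83,  34.08,   6.1 ]), np.float64(12.7))
```

>>> play_rows:
  targets:
    - [1, -1, 2, 0, 1]
    - [1, -3, 6, 0, 3]
    - [1, -5, 10, 0, 5]
    - [1, -7, 14, 0, 7]
    - [1, -9, 18, 0, 9]
    - [1, -11, 22, 0, 11]
    - [1, -13, 26, 0, 12.7]
    - [1, -15, 30, 0, 12.7]
    - [1, -16.2, 33, 0, 12.7]
    - [1, -16.8, 34.1, 0, 12.7]

```text
clock: 7.95
eef_pos: [492.1, 150.5, 271.7]
tool_rot: [3.14, -0.003, -3.066]
force: [0.2, 0.0, -3.3]
width: 56.0
gripper_force: 64.5
```

>>> play_rows:
  targets:
    - [1, 0, 0, 2, 0]
    - [1, 0, 0, 4, 0]
    - [1, 0, 0, 5.5, 0]
    - [1, 0, 0, 6.1, 0]
    - [1, 0, 0, 6.1, 0]
    - [1, 0, 0, 6.1, 0]

```text
clock: 8.55
eef_pos: [493.5, 145.6, 212.4]
tool_rot: [-3.141, 0.0, -3.072]
force: [0.5, 0.6, -3.0]
width: 55.4
gripper_force: 64.6
```

Run:
```python
from h import *
s=ctrl.read_state();print(s['clock'],s['eef_pos'],s['tool_rot'],s['force'],s['width'])
S=lambda P:(P-O)@RS
print('tcp',S(s['eef_pos']))
G=s['eef_pos']; T=pose()
pics=[]
for n in ['top','scene']:
    im,d,P=grab(n);Q=S(P)
    m=(abs(Q[...,2]-202)<7)&(Q[...,0]>-5)&(Q[...,0]<20)&(abs(Q[...,1])<35)
    print(n,'col',m.sum(),cv2.minAreaRect(Q[m][:,:2].astype(np.float32)),Q[m][:,1].min(),Q[m][:,1].max())
    m=(abs(Q[...,2]-230)<7)&(abs(Q[...,0]+75)<22)&(abs(Q[...,1])<40)
    print('gtop',m.sum(),cv2.minAreaRect(Q[m][:,:2].astype(np.float32)),np.median(Q[m],axis=0).round(1))
    m=(Q[...,0]>-22)&(Q[...,0]<-11)&(abs(Q[...,1])<14)&(Q[...,2]>165)&(Q[...,2]<195)
    if m.sum()>3:print('tip',m.sum(),np.percentile(Q[m],[2,50,98],axis=0).round(1).tolist())
    pics.append(cv2.resize(im[80:240,170:310],(400,457)))
save('c4',np.hstack(pics))
print(rel(W(-45,0,211),184))
```

```text
8.55 [493.48019925 145.60672157 212.42749954] [-3.14149428e+00  3.13233415e-04 -3.07219916e+00] [ 0.49612612  0.58397258 -3.03679129] 55.4480627671084
tcp [-73.76575583  -0.94995346 212.42749954]
top col 185 ((6.818471431732178, -0.3664817810058594), (14.6380615234375, 46.77661895751953), 0.14241956174373627) -23.76017637113737 23.01969765987508
gtop 254 ((-80.38359832763672, -1.8993644714355469), (31.19208526611328, 61.24766159057617), 19.182268142700195) [-82.4   3.2 231. ]
tip 26 [[-16.2, -7.0, 173.9], [-15.1, -1.2, 183.2], [-11.7, 6.0, 188.4]]
scene col 67 ((5.723903179168701, -5.48063850402832), (37.36525344848633, 16.265647888183594), 84.168701171875) -24.452512792101366 12.810620600026223
gtop 238 ((-74.92937469482422, -2.6157760620117188), (70.41412353515625, 34.54137420654297), 85.23733520507812) [-81.7   1.4 230.6]
tip 17 [[-17.8, -6.2, 172.0], [-15.5, -3.2, 179.0], [-12.6, 1.0, 184.9]]
(array([-2.85,  0.07,  0.19]), np.float64(-0.0))
```

View pics/c4.png

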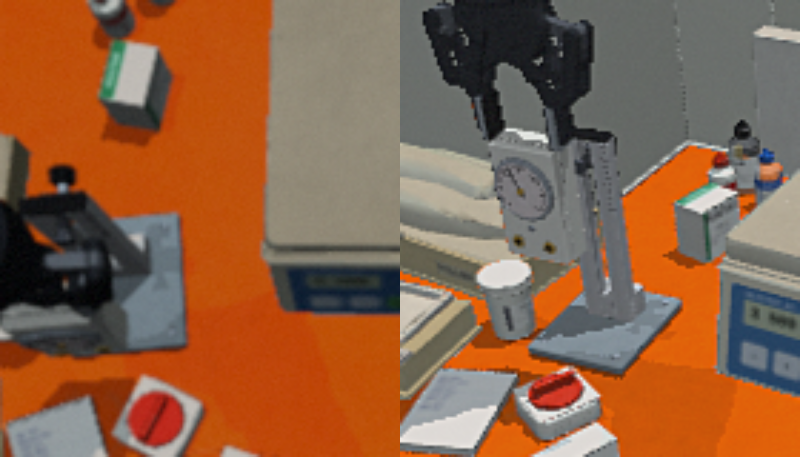

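The crops show the gauge in front of the column, level with the hook and with its dial outward.

>>> play_rows:
  targets:
    - [1, -1, 0, 0.1, 0]
    - [1, -2, 0, 0.1, 0]
    - [1, -2.9, 0, 0.1, 0]
    - [1, -2.9, 0, 0.1, 0]
    - [1, -2.9, 0, 0.1, 0]
    - [1, -2.9, 0, 0.1, 0]
    - [1, -2.9, 0, 0.1, 0]

```text
clock: 9.35
eef_pos: [521.6, 148.0, 211.1]
tool_rot: [-3.142, -0.001, -3.071]
force: [-0.1, -0.5, -3.9]
width: 55.8
gripper_force: 64.6
```

```bash
cat > st.py <<'E'
from h import *
s=ctrl.read_state();print(s['clock'],'tcp',((s['eef_pos']-O)@RS).round(2),'F',(s['force']@RS).round(1),'tq',s['torque'].round(2),'yaw',round(np.degrees(s['tool_rot'][2])+360,2))
E
python3 st.py
```

```text
9.35 tcp [-45.54  -0.56 211.15] F [-0.2 -0.5 -3.9] tq [-0.03  0.01  0.  ] yaw 184.02
```

>>> play_rows:
  targets:
    - [1, -0.4, -0.05, 0, 0]
    - [1, -0.8, -0.05, 0, 0]
    - [1, -1.1, -0.05, 0, 0]
    - [1, -1.3, -0.05, 0, 0]
    - [1, -1.4, -0.05, 0, 0]
    - [1, -1.5, -0.05, 0, 0]
    - [1, -1.6, -0.05, 0, 0]
    - [1, -1.6, -0.05, 0, 0]

```text
clock: 10.15
eef_pos: [538.1, 148.6, 211.2]
tool_rot: [3.142, 0.0, -3.072]
force: [-0.2, -0.3, -2.3]
width: 55.6
gripper_force: 64.6
```

```bash
python3 st.py
```

```text
10.15 tcp [-29.04  -1.08 211.17] F [-0.2 -0.3 -2.3] tq [0.02 0.02 0.03] yaw 184.01
```

>>> play_rows:
  targets:
    - [1, -0.1, 0, 0, 0]
    - [1, -0.2, 0, 0, 0]
    - [1, -0.3, 0, 0, 0]
    - [1, -0.3, 0, 0, 0]

```text
clock: 10.55
eef_pos: [541.2, 148.8, 211.2]
tool_rot: [3.142, 0.0, -3.072]
force: [-0.3, -1.1, -2.6]
width: 55.7
gripper_force: 64.6
```

```bash
python3 st.py
```

```text
10.55 tcp [-25.96  -1.06 211.21] F [-0.4 -1.1 -2.6] tq [ 0.01 -0.04  0.04] yaw 184.01
```

>>> play_rows:
  targets:
    - [1, -0.15, 0, 0, 0]
    - [1, -0.3, 0, 0, 0]
    - [1, -0.45, 0, 0, 0]
    - [1, -0.6, 0, 0, 0]
    - [1, -0.7, 0, 0, 0]
    - [1, -0.8, 0, 0, 0]
    - [1, -0.8, 0, 0, 0]

```text
clock: 11.25
eef_pos: [549.1, 149.3, 211.2]
tool_rot: [3.142, 0.0, -3.072]
force: [0.7, -0.6, -3.6]
width: 55.4
gripper_force: 64.6
```

```bash
python3 st.py
```

```text
11.25 tcp [-17.98  -1.12 211.17] F [ 0.6 -0.7 -3.6] tq [ 0.02  0.03 -0.04] yaw 184.0
```

Hook is in. Now press on to the column in small steps.

>>> play_rows:
  targets:
    - [1, -0.1, 0, 0, 0]
    - [1, -0.15, 0, 0, 0]
    - [1, -0.2, 0, 0, 0]
    - [1, -0.2, 0, 0, 0]

```text
clock: 11.65
eef_pos: [551.0, 149.5, 211.2]
tool_rot: [3.142, 0.0, -3.072]
force: [0.2, -0.5, -2.3]
width: 55.7
gripper_force: 64.6
```

```bash
python3 st.py
```

```text
11.65 tcp [-16.07  -1.08 211.2 ] F [ 0.2 -0.5 -2.3] tq [-0.05 -0.    0.03] yaw 184.01
```

>>> play_rows:
  targets:
    - [1, -0.05, 0, 0, 0]
    - [1, -0.1, 0, 0, 0]
    - [1, -0.1, 0, 0, 0]

```text
clock: 11.95
eef_pos: [551.8, 149.6, 211.2]
tool_rot: [-3.142, -0.001, -3.072]
force: [-0.4, -0.3, -2.1]
width: 55.7
gripper_force: 64.7
```

```bash
python3 st.py
```

```text
11.95 tcp [-15.35  -1.08 211.17] F [-0.4 -0.2 -2.1] tq [-0.02  0.15  0.05] yaw 184.01
```

>>> play_rows:
  targets:
    - [1, -0.05, 0, 0, 0]
    - [1, -0.05, 0, 0, 0]

```text
clock: 12.15
eef_pos: [552.0, 149.6, 211.1]
tool_rot: [-3.142, -0.001, -3.072]
force: [-1.8, -0.1, -1.8]
width: 55.6
gripper_force: 64.8
```

```bash
python3 st.py
```

```text
12.15 tcp [-15.06  -1.08 211.12] F [-1.8 -0.  -1.8] tq [0.01 0.45 0.03] yaw 184.01
```

>>> play_rows:
  targets:
    - [1, 0, 0, 0.1, 0]
    - [1, 0, 0, 0.2, 0]
    - [1, 0, 0, 0.3, 0]
    - [1, 0, 0, 0.4, 0]
    - [1, 0, 0, 0.5, 0]
    - [1, 0, 0, 0.6, 0]
    - [1, 0, 0, 0.6, 0]

```text
clock: 12.85
eef_pos: [552.1, 149.6, 204.9]
tool_rot: [-3.141, -0.001, -3.072]
force: [-4.2, -0.5, -1.1]
width: 56.1
gripper_force: 64.8
```

```bash
python3 st.py
```

```text
12.85 tcp [-14.98  -1.09 204.93] F [-4.2 -0.2 -1.1] tq [-0.02  0.7   0.12] yaw 184.01
```

>>> play_rows:
  targets:
    - [1, 0.03, 0, 0.1, 0]
    - [1, 0.03, 0, 0.2, 0]
    - [1, 0.03, 0, 0.3, 0]
    - [1, 0.03, 0, 0.4, 0]
    - [1, 0.03, 0, 0.4, 0]

```text
clock: 13.35
eef_pos: [552.0, 149.6, 201.0]
tool_rot: [-3.142, -0.0, -3.072]
force: [-4.0, 0.2, -1.9]
width: 55.8
gripper_force: 64.9
```

```bash
python3 st.py
```

```text
13.35 tcp [-15.12  -1.09 200.97] F [-4.   0.5 -1.9] tq [-0.01  0.78  0.08] yaw 184.01
```

>>> play_rows:
  targets:
    - [1, 0.02, 0, 0.1, 0]
    - [1, 0.02, 0, 0.2, 0]
    - [1, 0.02, 0, 0.3, 0]
    - [1, 0.02, 0, 0.4, 0]
    - [1, 0.02, 0, 0.4, 0]

```text
clock: 13.85
eef_pos: [551.9, 149.6, 197.0]
tool_rot: [-3.142, -0.0, -3.072]
force: [-4.1, 0.8, -1.7]
width: 55.6
gripper_force: 65.1
```

```bash
python3 st.py
```

```text
13.85 tcp [-15.26  -1.06 196.99] F [-4.   1.1 -1.7] tq [-0.    0.95  0.08] yaw 184.01
```

>>> play_rows:
  targets:
    - [1, 0.02, 0, 0.05, 0]
    - [1, 0.02, 0, 0.1, 0]
    - [1, 0.02, 0, 0.15, 0]
    - [1, 0.02, 0, 0.2, 0]
    - [1, 0.02, 0, 0.2, 0]

```text
clock: 14.35
eef_pos: [551.8, 149.5, 195.1]
tool_rot: [3.142, -0.0, -3.072]
force: [-4.0, 0.2, -1.4]
width: 56.1
gripper_force: 65.2
```

```bash
python3 st.py
```

```text
14.35 tcp [-15.36  -1.09 195.11] F [-4.   0.5 -1.4] tq [0.01 0.9  0.08] yaw 184.01
```

>>> play_rows:
  targets:
    - [1, 0, 0, 0.05, 0]
    - [1, 0, 0, 0.1, 0]
    - [1, 0, 0, 0.1, 0]

```text
clock: 14.65
eef_pos: [551.7, 149.5, 194.1]
tool_rot: [3.142, -0.0, -3.072]
force: [-5.1, 0.3, -0.1]
width: 55.8
gripper_force: 65.2
```

```bash
python3 st.py
```

```text
14.65 tcp [-15.4   -1.08 194.12] F [-5.1  0.6 -0.1] tq [-0.04  1.02  0.05] yaw 184.01
```

>>> play_rows:
  targets:
    - [1, 0.02, 0, 0.05, 0]
    - [1, 0.02, 0, 0.1, 0]
    - [1, 0.02, 0, 0.1, 0]

```text
clock: 14.95
eef_pos: [551.7, 149.6, 193.1]
tool_rot: [3.142, 0.0, -3.072]
force: [-4.5, -0.7, -1.4]
width: 55.9
gripper_force: 65.2
```

```bash
python3 st.py
```

```text
14.95 tcp [-15.45  -1.05 193.14] F [-4.5 -0.4 -1.4] tq [-0.01  0.85  0.09] yaw 184.01
```

>>> play_rows:
  targets:
    - [1, 0.01, 0, 0.05, 0]
    - [1, 0.01, 0, 0.1, 0]
    - [1, 0.01, 0, 0.1, 0]

```text
clock: 15.25
eef_pos: [551.7, 149.6, 192.8]
tool_rot: [3.141, 0.001, -3.072]
force: [-5.3, -0.2, 3.7]
width: 55.6
gripper_force: 66.8
```

```bash
python3 st.py
```

```text
15.25 tcp [-15.46  -1.07 192.83] F [-5.3  0.2  3.7] tq [-0.05  1.2   0.06] yaw 184.0
```

Seated: downward travel has stopped and about 5 N of upward force appeared. Opening the gripper now.

>>> play_rows:
  targets:
    - [0, 0, 0, 0, 0]
    - [0, 0, 0, 0, 0]
    - [0, 0, 0, 0, 0]
    - [0, 0, 0, 0, 0]
    - [0, 0, 0, 0, 0]
    - [0, 0, 0, 0, 0]

```text
clock: 15.85
eef_pos: [551.7, 149.6, 192.2]
tool_rot: [3.142, 0.0, -3.072]
force: [0.3, -0.1, -0.8]
width: 85.2
gripper_force: 0.0
```

```bash
python3 st.py
```

```text
15.85 tcp [-15.42  -1.08 192.23] F [ 0.2 -0.1 -0.8] tq [-0.03  0.09  0.02] yaw 184.01
```

Retreat straight up, then take a look.

>>> play_rows:
  targets:
    - [0, 0, 0, -0.5, 0]
    - [0, 0, 0, -1.5, 0]
    - [0, 0, 0, -3, 0]
    - [0, 0, 0, -5, 0]
    - [0, 0, 0, -8, 0]
    - [0, 4, 0, -11, 0]
    - [0, 8, 0, -11, 0]
    - [0, 8, 0, -11, 0]
    - [0, 8, 0, -11, 0]

```text
clock: 16.75
eef_pos: [471.6, 144.1, 303.5]
tool_rot: [3.141, 0.002, -3.071]
force: [0.7, -0.4, -0.2]
width: 85.5
gripper_force: 0.0
```

Run:
```python
from h import *
S=lambda P:(P-O)@RS
pics=[]
for n in ['scene','top']:
    im,d,P=grab(n);Q=S(P)
    r=ctrl.trace(n,'gauge_centre')[0];A=Q[r['pixels']];A=A[~np.isnan(A[:,0])]
    print(n,r['confidence'],np.percentile(A,[2,50,98],axis=0).round(1).tolist())
    m=r['pixels']&(Q[...,0]<-25)&(Q[...,0]>-42)&(Q[...,2]<200);f=Q[m]
    print('front plane',np.linalg.lstsq(np.c_[f[:,1:],np.ones(len(f))],f[:,0],rcond=None)[0])
    m=(abs(Q[...,2]-212)<6)&(abs(Q[...,0]+15)<25)&(abs(Q[...,1])<40)
    if m.sum()>5: print('top',m.sum(),cv2.minAreaRect(Q[m][:,:2].astype(np.float32)),np.median(Q[m][:,2]))
    pics.append(cv2.resize(im[90:240,170:310],(400,429)))
save('c5',np.hstack(pics))
```

```text
scene 0.57 [[-37.7, -30.9, 107.1], [-30.2, -10.6, 169.7], [8.5, 29.4, 212.0]]
front plane [ -0.04111271  -0.06652708 -22.24610089]
top 191 ((-17.61886978149414, -1.0718936920166016), (33.96183776855469, 60.95570373535156), 1.2869627475738525) 210.7187740439689
top 0.75 [[-35.3, -30.9, 119.0], [-16.0, -26.0, 196.8], [-2.9, 22.7, 213.7]]
front plane [ -0.25404882  -0.06010187 -26.90781591]
top 280 ((-6.547523498535156, -2.844074249267578), (62.413726806640625, 36.57783126831055), 78.28644561767578) 211.70247348765275
```

View pics/c5.png

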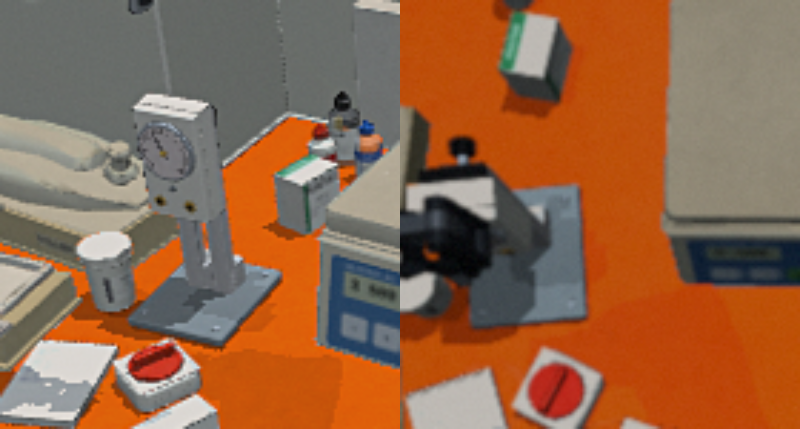

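Run:
```python
from h import *
s=ctrl.read_state()
fs=[]
for _ in range(3):
    im,d,P=grab('scene');Q=(P-O)@RS; G=Q-np.array([-15,-.8,159.5])
    m=(G[...,0]<-8)&(G[...,0]>-26)&(abs(G[...,1])<27)&(abs(G[...,2])<48)&(np.hypot(G[...,1],G[...,2]-16)>31)
    fs.append(G[m])
f=np.vstack(fs);print(len(f),np.linalg.lstsq(np.c_[f[:,1:],np.ones(len(f))],f[:,0],rcond=None)[0])
print(ctrl.finish_job())
```

```text
816 [-5.36313848e-03 -5.20785729e-03 -1.56757935e+01]
the job is handed in; nothing more can be done
None
```

I hung the dial gauge on the hook with its dial outward, let go and handed the job in; the verdict was not shown. The last check showed it flat, upright and square to within 1°, and I felt no hard contact on the way.

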